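# Release a lock cylinder from its swing-bolt holding fixture

### The arm

A 6-joint arm with a two-finger parallel gripper is mounted at the origin on the work surface. World frame = base frame: x ahead of the robot, y to its left, z up, the work surface at z = 0. Lengths are in m, angles in rad, forces in N, time in s.
With the tool pointing down it reaches from about 0.225 to 0.725 m from the base axis. Payload 3.1 kg.
Tool frame: the origin (TCP) lies on the centre line of the jaws, within the pads' length; the fingertips stand 25 mm ahead of it and the grasp point (between the pads) lies 6 mm ahead of it; z points along the fingers, y is the line along which they close (so a half turn about z gives the same grasp; the last joint's range is limited). The gripper opens to 85 mm and grips with 20 to 120 N. Pads are 22 mm wide; open, the fingers measure 114 mm over their backs; the gripper's body (76 mm by 85 mm) begins 54 mm behind the grasp point. The pads swing forward as they close: fully open they stand 13 mm farther back than shut.
Start: joints at [-1.41, 0.048, 0.099, 1.622, 0, 1.443], TCP at [0.15, -0.503, 0.256] pointing down, gripper open.
Joint ranges: [-2.91, 2.91], [-0.99, 1.94], [-1.21, 1.42], [-2.12, 2.29], [-1.49, 1.47], [-3.14, 3.14]. Speed limits (rad/s): [2.79, 2.79, 3.14, 3.14, 3.14, 3.14].

### API

Orientations are given as [roll, pitch, yaw] about the fixed x, y, z axes, in that order (R = Rz(yaw) Ry(pitch) Rx(roll)).
In Python, from rig import manip gives the robot as it stands.
- The arm moves only by the tool send_rows, never from a script. Its argument "plan" is one flat list of numbers, 5 for each row, row after row: the opening, from -1 (shut) to 1 (fully open), then the shift along the tool's x, y, z in mm, then the turn about the tool's z in rad. A call has 1 to 8 rows; each row is the pose to reach, as a shift and turn from the pose commanded when the call began, along the tool's axes at that moment; what a row does not reach only later rows make up. A row lasts 1/10 s, in which the tool goes at most 50 mm and 8.59 degrees, less where a joint would pass 70% of its speed; a pose out of reach is approached as far as the arm can. A call with a gripper value outside its range is refused whole. The fingers move at their own pace and stop on an object; "grip_force" is the grip in N (left out, the last holds). Time passes only in rows, so rows that repeat a pose let the fingers close. It gives the time, the measured TCP pose, the force, the opening and the grip force at its end, in the units of the state.
- manip.get_obs(): the state, without advancing time (a new reading comes with each control period).
- manip.capture(name): name is "scene" or "top" or "wrist"; returns a dict with "img" (400x640x3 uint8, red, green, blue), "camera_matrix" (3x3 intrinsics, pixels), "eye" and "rotation" of the camera in the world; the wrist camera has in their place "tool_from_camera" (4x4, takes a point from camera to tool coordinates, whose origin is the TCP and whose axes are the flange's). Camera axes: x right, y up, looking along -z (the intrinsics and any distortion apply to the point x, -y, -z); pixel columns grow to the right and rows downward; lengths in m; the calibration is good to about 2 mm. A picture is of the moment at which its call begins: read the wrist's pose just before it. There is no depth.
- manip.hand_in(): hands the job in; it is judged then, once.
Trained networks look in a picture, given as the dict that the camera call returned (one of the last four; its "shot" number tells which), for a name from the list of things; names that differ only in an ending like _2 or _b are one class to them, and where a whole thing is asked for, a point or a joint stands for the part that bears it (a point fixed in the world has none). Each returns a list of dicts, best first, with "p" (0 to 1); they miss things now and then, are a little off and sometimes report something else, mostly with a low value. They report only what shows in the picture. A call takes as long as a camera call. They do not tell look-alikes from the thing itself.
- manip.search_frame(picture, query): "position" ([row, column] in pixels, amid what is visible of it).
- manip.pinpoint(picture, query): "position" ([row, column] in pixels: a listed point, or the origin of a listed thing).
The state is a dict: "clock": time; "q": joint angles; "qd": joint speeds; "effort": joint torques, N m; "ee_pos": TCP position; "tool_rot": TCP orientation; "force": force on the tool from outside, world axes, zero at the start; "ft_torque": the same for the moment, N m; "finger_gap": opening from 0.0 (shut) to 1.0 (fully open); "grasp_force": force on a finger pad.
Only numpy, scipy, OpenCV 4.12 (cv2) and the standard library are available. Lean on these libraries where they do the work, as an engineer would, in place of code of your own. Each camera call takes 0.05 s, during which the arm holds its last target. There are 200 camera calls.

### The job

The brass lock cylinder in the green holding fixture is finished: loosen the brass wing nut just far enough, swing the eyebolt out of the slotted nose of the hinged leaf without forcing it, then lift the leaf and lay it gently right back past upright so the cylinder lies open in its vee. Keep the nut fully threaded on its bolt (the bolt's end must not sink below the top of the nut's hub), leave the cylinder lying where it is, and do not disturb the parts lying around.

Things in the scene. Friction and masses are not known exactly. Their poses are not given: they have to be found in the camera images.
- fixture: Green iron holding fixture screwed to the desk, base 210 x 74 x 22 mm. Origin: centre of its underside. x runs along it from the bolt end to the hinge end, y parallel to both pins, z up. Eyebolt pivot at (-75, 0, 34) mm; leaf hinge axis at (75, 0, 98) mm between cheeks 63 mm wide over all, 109 mm high. Beside the leaf's nose nothing of it stands above 44 mm.
- leaf: Hinged aluminium leaf, 44 mm wide, 12 thick, 0.3 kg. Origin: on its hinge axis, mid width, mid thickness; its -x axis points to the nose, whose end is 162.5 mm off; z square to its top. Level when clamped (within 0.04 rad); opens about +y (tilt of z) to a stop at 1.85 rad, where it stays by its weight; let go short of upright it falls shut.
- leaf_nose (a point): Point of the leaf 150 mm from its hinge axis, mid width, mid thickness, in the 12 mm slot that is open at the nose; axes as the leaf. Each fork end has a low retaining lip that hooks the nut's 19 mm round base. A sprung pad under the leaf presses on the cylinder: as the nut is slackened the nose follows it up 0.3 to 5.6 mm, then stops and the nut comes free.
- eyebolt: Steel eyebolt, 10 mm rod, reaching 92 mm from its pivot. Origin on the pivot axis, z along the rod to its free end. Upright in the slot when latched; swings out towards fixture -x only, to a stop at 1.35 rad. Stiff pivot (about 2 N at the nut): stays where left. Until the nut's base has risen clear of the lips they stop it hard after the nut has moved 2 to 5 mm.
- bolt_end (a point): Centre of the flat free end of the eyebolt, seen between the wings; z along the rod.
- wingnut: Brass wing nut. Origin: centre of its underside, on the rod's axis; x along the wings, z along the rod. Right-hand quick thread: counter-clockwise from above loosens, lifting it 8 mm a turn. Takes 0.06 (free) to 0.15 N m (loaded). How tight it starts is not known: 1.5 to 6.2 rad until the bolt can swing; the rod's end then still stands 1 to 2 mm above the hub, and a quarter turn more is too far.
- wings (a point): Middle of the wings, on the rod's axis, 19 mm above the nut's underside; x along the wings. Two wings, 50 mm tip to tip, 9 mm thick, from 9 to 29 mm above the underside, 10.6 mm apart at the rod; tip edges square to x.
- hub_top (a point): Centre of the top of the nut's hub (19 mm round, 13 mm high), below the rod's end by 3.5 to 9 mm at the start.
- cylinder_mid (a point): Middle of the clamped brass lock cylinder, 28 mm diameter, 60 mm long, lying along fixture y in the steel vee under the leaf, loose but for the clamping.
- vee (a point): Point of the fixture where the middle of the cylinder lies, 62 mm above the desk.
- clasp: Rusted iron trunk clasp lying flat, 85 x 40 x 20 mm, origin centre of underside; a bystander.
- guard: Chrome corner guard, 50 x 50 x 42 mm, origin centre of underside; a bystander.
- grip: Black plastic handle grip, 90 x 24 x 16 mm, origin centre of underside; a bystander.
- feeler: Stepped nickel feeler block, 50 x 30 x 34 mm, origin centre of underside; a bystander. The four bystanders lie 145 to 185 mm to either side of the fixture, swapped about.
There are look-alikes about, which are no part of the job. There is more than one size of the fixture; the job needs the largest.

How it is judged:
By the outcome, as a careful person would: the job done as asked, in the order asked, and still so for the second after the job is handed in, with the robot touching nothing.
It also fails if it takes over 72 s, if anything falls off the work surface, if the arm or the gripper's body presses on something with over 40 N, if the wrist force passes 120 N, or if a joint passes its speed limit or range.

## Working session

There is one attempt and no reset: what is moved stays moved. The work goes in short steps, Python scripts to look and compute and a tool call to move; the robot and the scene stay as the last step left them, time stands still between calls to the robot, and variables do not carry over. Pictures are saved under pics/ and viewed, at most 10 in all, crops included, and the job is handed in when it is done.

Besides the shell and the picture viewer there is one more tool, called after ">>>" in YAML: its name, and indented under it one key for each argument. send_rows: Moves the arm, as the interface text tells. Its arguments: {"type":"object","properties":{"plan":{"type":"array"},"grip_force":{"type":"number"}},"required":["plan"]}

```bash
ls; mkdir -p pics
cat > h.py <<'E'
import numpy as np, cv2
from rig import manip
from scipy.spatial.transform import Rotation as R
def ray(c,px,obs=None):
    K=np.array(c["camera_matrix"]);r,cc=px
    d=np.linalg.inv(K)@[cc,r,1.]; d=np.array([d[0],-d[1],-d[2]])
    if "eye" in c: return np.array(c["eye"]),np.array(c["rotation"])@d
    T=np.array(c["tool_from_camera"]); Rt=R.from_euler('xyz',obs["tool_rot"]).as_matrix()
    return np.array(obs["ee_pos"])+Rt@T[:3,3], Rt@T[:3,:3]@d
def atz(c,px,z,obs=None):
    e,d=ray(c,px,obs); return e+d*(z-e[2])/d[2]
def proj(c,p,obs=None):
    K=np.array(c["camera_matrix"])
    if "eye" in c: e,Rm=np.array(c["eye"]),np.array(c["rotation"])
    else:
        T=np.array(c["tool_from_camera"]); Rt=R.from_euler('xyz',obs["tool_rot"]).as_matrix()
        e=np.array(obs["ee_pos"])+Rt@T[:3,3]; Rm=Rt@T[:3,:3]
    q=Rm.T@(np.array(p)-e); u=K@[q[0],-q[1],-q[2]]; return u[1]/u[2],u[0]/u[2]
def tri(rays):
    A=0;b=0
    for e,d in rays:
        d=d/np.linalg.norm(d);P=np.eye(3)-np.outer(d,d);A=A+P;b=b+P@e
    return np.linalg.solve(A,b)
def save(c,n): cv2.imwrite("pics/"+n,cv2.cvtColor(c["img"],cv2.COLOR_RGB2BGR))
E
python3 - <<'E'
from h import *
o=manip.get_obs(); print(o)
for n in ["scene","top"]:
    c=manip.capture(n); save(c,n+"0.png"); print({k:v for k,v in c.items() if k!="img"})
    for q in ["fixture","leaf_nose","bolt_end","wings","hub_top","leaf","eyebolt","cylinder_mid","clasp","guard","grip","feeler"]:
        print(n,q,[(np.round(x["position"]).tolist(),round(x["p"],2)) for x in manip.pinpoint(c,q)[:4]])
E
```

```text
pics
{'clock': 0.0, 'q': array([-1.40980676e+00,  4.87378564e-02,  9.75617482e-02,  1.62198520e+00,
        1.00220984e-05,  1.44302428e+00]), 'qd': array([-9.56334930e-04,  1.65984949e-05, -8.31524188e-05, -7.29154548e-04,
        1.27144756e-04,  2.76065881e-05]), 'effort': array([ 1.08327520e-03, -3.38785243e+01,  3.20013499e+01,  2.02361040e-02,
       -7.16817317e-05, -3.99014795e-06]), 'ee_pos': array([ 0.14941641, -0.50270681,  0.2551057 ]), 'tool_rot': array([-3.13924823e+00, -3.11296707e-04,  2.88761239e-01]), 'force': array([-0.73031803, -0.47822107, -0.42415444]), 'ft_torque': array([ 0.00472118,  0.01716744, -0.00212748]), 'grasp_force': 0.0, 'finger_gap': 1.0008208083754175}
{'camera_matrix': array([[469.19054228,   0.        , 319.56791867],
       [  0.        , 469.19054228, 195.00000482],
       [  0.        ,   0.        ,   1.        ]]), 'eye': array([0.92072113, 0.60924614, 0.74685145]), 'rotation': array([ 0.79406081, -0.00946439,  2.61472593]), 'shot': 1}
scene fixture [([260.0, 460.0], 0.95), ([303.0, 256.0], 0.83), ([226.0, 342.0], 0.72)]
scene leaf_nose [([1
[... 1104 characters left out ...]
12.0], 0.36)]
top leaf_nose [([142.0, 295.0], 0.86), ([260.0, 316.0], 0.68), ([323.0, 230.0], 0.65)]
top bolt_end [([140.0, 293.0], 0.65), ([222.0, 319.0], 0.6), ([259.0, 310.0], 0.41)]
top wings [([178.0, 249.0], 0.67), ([139.0, 291.0], 0.6), ([321.0, 226.0], 0.59), ([261.0, 314.0], 0.48)]
top hub_top [([322.0, 231.0], 0.6), ([261.0, 315.0], 0.59), ([140.0, 296.0], 0.58)]
top leaf [([189.0, 322.0], 0.95), ([100.0, 290.0], 0.63), ([274.0, 227.0], 0.62)]
top eyebolt [([258.0, 317.0], 0.6), ([318.0, 240.0], 0.6), ([146.0, 292.0], 0.55)]
top cylinder_mid [([226.0, 321.0], 0.48)]
top clasp [([247.0, 380.0], 0.96)]
top guard [([177.0, 249.0], 0.87)]
top grip [([196.0, 395.0], 0.95)]
top feeler []
```

```bash
sed -i 's/np.array(c\["rotation"\])@d/R.from_euler("xyz",c["rotation"]).as_matrix()@d/; s/,np.array(c\["rotation"\])$/,R.from_euler("xyz",c["rotation"]).as_matrix()/' h.py; grep -n rotation h.py
python3 - <<'E'
import cv2
a=cv2.imread("pics/scene0.png")[150:340,190:530];b=cv2.imread("pics/top0.png")[80:350,190:430]
a=cv2.resize(a,None,fx=1.6,fy=1.6);b=cv2.resize(b,None,fx=1.1,fy=1.1)
cv2.imwrite("pics/both.png",cv2.vconcat([a,cv2.copyMakeBorder(b,0,0,0,a.shape[1]-b.shape[1],cv2.BORDER_CONSTANT)]))
E
```

```text
7:    if "eye" in c: return np.array(c["eye"]),R.from_euler("xyz",c["rotation"]).as_matrix()@d
14:    if "eye" in c: e,Rm=np.array(c["eye"]),R.from_euler("xyz",c["rotation"]).as_matrix()
```

View pics/both.png

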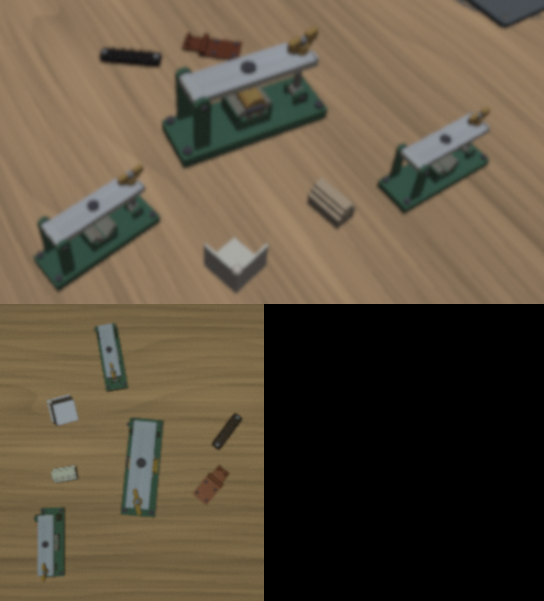

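The largest is the middle fixture: nut near (174,378) in scene and (260,313) in top, hinge away from the robot.

Run:
```python
from h import *
s=manip.capture("scene");t=manip.capture("top")
def ask(c,q,near,f=manip.pinpoint):
    l=[x for x in f(c,q) if np.hypot(*(np.array(x["position"])-near))<25]
    return [(np.round(x["position"],1),round(x["p"],2)) for x in l[:2]]
n={"bolt_end":((174,378),(260,314),.126),"leaf_nose":((182,378),(260,314),.098),"cylinder_mid":((205,341),(226,321),.062),"leaf":((204,309),(189,322),.098),"fixture":((226,342),(230,319),0)}
for q,(a,b,z) in n.items():
    A=ask(s,q,a);B=ask(t,q,b)
    print(q,A,B,[atz(s,x[0],z).round(4) for x in A],[atz(t,x[0],z).round(4) for x in B], (tri([ray(s,A[0][0]),ray(t,B[0][0])]).round(4) if A and B else ''))
print(atz(t,(178,249),0),atz(t,(247,380),0),atz(t,(196,395),0))
```

```text
bolt_end [(array([172.9, 376.9]), 0.57)] [(array([259.2, 313. ]), 0.72)] [array([0.4675, 0.0683, 0.126 ])] [array([0.4644, 0.0746, 0.126 ])] [0.4669 0.0725 0.1286]
leaf_nose [(array([205.1, 374.2]), 0.52)] [(array([259. , 316.6]), 0.78)] [array([0.5056, 0.118 , 0.098 ])] [array([0.4649, 0.0682, 0.098 ])] [0.4652 0.0703 0.0349]
cylinder_mid [(array([209., 344.]), 0.69), (array([207.9, 341.5]), 0.54)] [(array([225. , 319.8]), 0.48)] [array([0.5421, 0.0695, 0.062 ]), array([0.5448, 0.0644, 0.062 ])] [array([0.5408, 0.0626, 0.062 ])] [0.54   0.0638 0.0561]
leaf [(array([205.2, 309.5]), 0.95)] [(array([189.1, 322.7]), 0.58)] [array([0.6144, 0.0563, 0.098 ])] [array([0.6164, 0.0557, 0.098 ])] [0.6155 0.0562 0.0987]
fixture [(array([231.6, 341.1]), 0.61)] [(array([231.6, 321.7]), 0.66), (array([226.4, 317.6]), 0.52)] [array([0.5484, 0.0734, 0.    ])] [array([0.5303, 0.0597, 0.    ]), array([0.5428, 0.0696, 0.    ])] [ 0.5343  0.0584 -0.0235]
[0.66169126 0.23887144 0.        ] [ 0.49377541 -0.07951341  0.        ] [ 0.61698051 -0.11818294  0.        ]
```

>>> send_rows:
  plan: [1,33,-33,-6,0,1,66,-66,-12,0,1,100,-99,-18,0,1,133,-131,-24,0,1,167,-164,-30,0,1,200,-197,-36,0,1,234,-230,-40,0,1,267,-263,-40,0]

```text
clock: 2.7
ee_pos: [0.3314, -0.1736, 0.2973]
tool_rot: [3.139, -0.002, 0.288]
force: [0.8, -0.4, -0.1]
finger_gap: 1.001
grasp_force: 0.0
```

>>> send_rows:
  plan: [1,33,-33,0,0,1,66,-66,0,0,1,100,-99,0,0,1,133,-131,0,0,1,167,-164,0,0,1,200,-197,0,0,1,200,-197,0,0]

```text
clock: 3.4
ee_pos: [0.4675, 0.0752, 0.2952]
tool_rot: [-3.139, 0.0, 0.296]
force: [-0.0, -0.4, -0.8]
finger_gap: 0.999
grasp_force: 0.0
```

Run:
```python
from h import *
o=manip.get_obs(); print(o["ee_pos"],o["tool_rot"],o["q"],o["clock"])
w=manip.capture("wrist"); save(w,"w1.png"); print(w["tool_from_camera"],w["camera_matrix"])
for q in ["bolt_end","wings","hub_top","leaf_nose","wingnut","leaf"]:
    for x in manip.pinpoint(w,q)[:3]: print(q,np.round(x["position"],1),round(x["p"],2),atz(w,x["position"],.126,o).round(4))
```

```text
[0.46754858 0.07516792 0.2951667 ] [-3.13940390e+00  1.16159678e-05  2.95972756e-01] [ 1.63585446e-02 -7.15238494e-02  5.85301509e-02  1.70146555e+00
  2.10053636e-03  2.86197781e+00] 3.4
[[ 4.32030044e-04  9.49230185e-01  3.14582056e-01  8.05486001e-02]
 [ 9.99999584e-01 -6.62766436e-04  6.26507577e-04  6.68136247e-05]
 [ 8.03194331e-04  3.14581655e-01 -9.49230076e-01 -1.16759070e-01]
 [ 0.00000000e+00  0.00000000e+00  0.00000000e+00  1.00000000e+00]] [[342.07365794   0.         324.22441995]
 [  0.         342.07365794 206.16027515]
 [  0.           0.           1.        ]]
bolt_end [249.7 128.6] 0.87 [0.3606 0.2314 0.126 ]
bolt_end [195.6 331.3] 0.63 [0.4649 0.0684 0.126 ]
wings [193.2 328.9] 0.78 [0.4664 0.0711 0.126 ]
wings [253.  131.2] 0.75 [0.3579 0.2287 0.126 ]
hub_top [193.8 326.7] 0.93 [0.4653 0.0727 0.126 ]
hub_top [248.  126.7] 0.6 [0.3618 0.2333 0.126 ]
leaf_nose [243.7 135.1] 0.7 [0.3685 0.2265 0.126 ]
leaf_nose [188.4 329.3] 0.65 [0.4706 0.072  0.126 ]
wingnut [246.9 134. ] 0.77 [0.3649 0.227  0.126 ]
wingnut [186.7 327.7] 0.74 [0.4716 0.0738 0.126 ]
leaf [161.1 146. ] 0.74 [0.448  0.2272 0.126 ]
leaf [ 23.4 397.5] 0.68 [0.6075 0.0612 0.126 ]
```

View pics/w1.png

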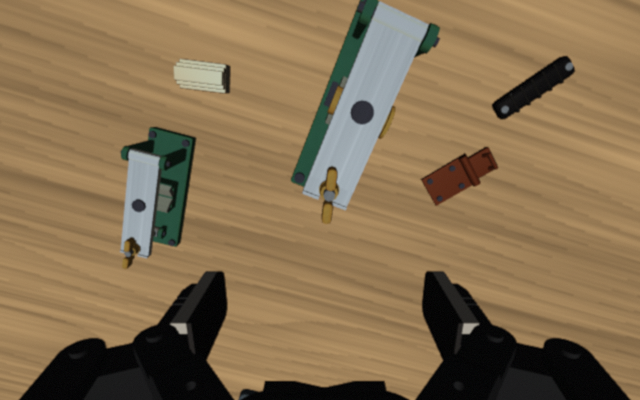

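Wing nut of the large fixture at about (195,329), wings nearly along image vertical (tool x), leaf running up to the hinge at about (20,400). Measure the wing angle by segmentation.

Run:
```python
from h import *
o=manip.get_obs(); w=manip.capture("wrist")
im=w["img"]; x0,y0=290,150; c=im[y0:240,x0:370]
hsv=cv2.cvtColor(c,cv2.COLOR_RGB2HSV)
print(im[175,331],im[195,329],im[215,327],im[230,310])
m=((hsv[...,1]>130)&(hsv[...,0]<28)).astype(np.uint8)
# suppress wood: compare
n,l,st,ce=cv2.connectedComponentsWithStats(m); print(st,ce)
k=l[195-y0,329-x0] or 1+np.argmax(st[1:,4])
p=np.argwhere(l==k)+[y0,x0]
P=np.array([atz(w,q,.126,o)[:2] for q in p]); mu=P.mean(0); u,s,v=np.linalg.svd(P-mu,full_matrices=0)
pr=(P-mu)@v[0]; print(mu,np.arctan2(v[0,1],v[0,0]),pr.min(),pr.max(),s)
big=cv2.resize(cv2.hconcat([c,cv2.cvtColor(m*255,cv2.COLOR_GRAY2RGB)]),None,fx=4,fy=4,interpolation=cv2.INTER_CUBIC)
cv2.imwrite("pics/c1.png",cv2.cvtColor(big,cv2.COLOR_RGB2BGR))
```

```text
[161 171 178] [151 152 144] [160 129  90] [152 123  85]
[[   0    0   80   90 6712]
 [  24   14   18   31  278]
 [  25   47   12   23  210]] [[40.0272646  44.73495232]
 [33.45323741 28.24820144]
 [30.65238095 58.5047619 ]]
[0.47591773 0.07320987] -3.1152945029571257 -0.012833484395036098 0.01529830581996669 [0.10858689 0.0607679 ]
```

View pics/c1.png

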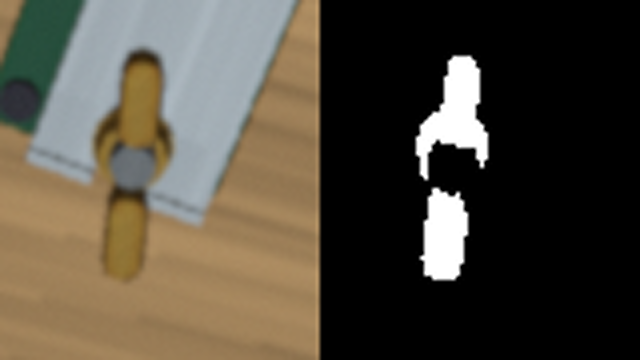

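Run:
```python
from h import *
o=manip.get_obs(); w=manip.capture("wrist")
a=atz(w,(163,325.5),.126,o);b=atz(w,(219.5,321),.126,o);print(a,b,(a+b)/2,np.linalg.norm(a-b),np.arctan2(*(a-b)[1::-1]))
r=atz(w,(191.5,323),.126,o);print(r)
# leaf nose edge corners
print(atz(w,(189,298),.104,o),atz(w,(205,340),.104,o))
for z in(.126,.13): print(atz(w,(191.5,323),z,o))
# fixture direction from hinge
for n in ("top",):
    t=manip.capture(n); print([ (atz(t,x["position"],.126).round(4),round(x["p"],2)) for q in("bolt_end","wings","wingnut","hub_top") for x in manip.pinpoint(t,q)])
```

```text
[0.48926644 0.07534506 0.126     ] [0.43900301 0.0646597  0.126     ] [0.46413472 0.07000238 0.126     ] 0.05138666744983256 0.20946864406552235
[0.46453221 0.0702916  0.126     ]
[0.45421735 0.0917778  0.104     ] [0.45029469 0.04933031 0.104     ]
[0.46453221 0.0702916  0.126     ]
[0.46562575 0.07059675 0.13      ]
[(array([0.7199, 0.1195, 0.126 ]), 0.44), (array([0.721 , 0.1193, 0.126 ]), 0.55), (array([0.709 , 0.1211, 0.126 ]), 0.36), (array([0.7251, 0.1155, 0.126 ]), 0.59)]
```

>>> send_rows:
  plan: [1,-1,1,14,-0.145,1,-2,2,28,-0.29,1,-3,3,42,-0.435,1,-4,4,56,-0.58,1,-4,4,70,-0.725,1,-4,4,84,-0.87,1,-4,4,98,-1.015,1,-4,4,112,-1.16]

```text
clock: 4.9
ee_pos: [0.4634, 0.0657, 0.1837]
tool_rot: [3.142, 0.0, 1.455]
force: [-0.1, -1.0, -0.1]
finger_gap: 1.002
grasp_force: 0.0
```

>>> send_rows:
  plan: [1,0,0,0,-0.145,1,0,0,0,-0.29,1,0,0,0,-0.325,1,0,0,0,-0.325]

```text
clock: 5.3
ee_pos: [0.4634, 0.0657, 0.1842]
tool_rot: [-3.141, -0.0, 1.774]
force: [0.0, 1.1, 0.9]
finger_gap: 0.999
grasp_force: 0.0
```

Run:
```python
from h import *
o=manip.get_obs(); print(o["ee_pos"],o["tool_rot"],o["q"],o["clock"],o["force"],o["ft_torque"])
w=manip.capture("wrist"); save(w,"w2.png")
for q in ["bolt_end","wings","hub_top"]:
    for x in manip.pinpoint(w,q)[:2]: print(q,np.round(x["position"],1),round(x["p"],2),atz(w,x["position"],.126,o).round(4))
```

```text
[0.46340813 0.06569369 0.18423513] [-3.14142485e+00 -3.16814788e-06  1.77355830e+00] [-2.58412018e-03 -1.04805473e-01 -1.93323012e-01  1.48244371e+00
 -3.11142217e-05  1.36545023e+00] 5.3 [0.00885463 1.07442101 0.89100221] [-0.00269411 -0.00251679  0.08157692]
bolt_end [239.  329.8] 0.87 [0.4655 0.0698 0.126 ]
wings [232.5 325.2] 0.74 [0.4622 0.0731 0.126 ]
hub_top [234.1 328.5] 0.72 [0.4642 0.0726 0.126 ]
```

View pics/w2.png

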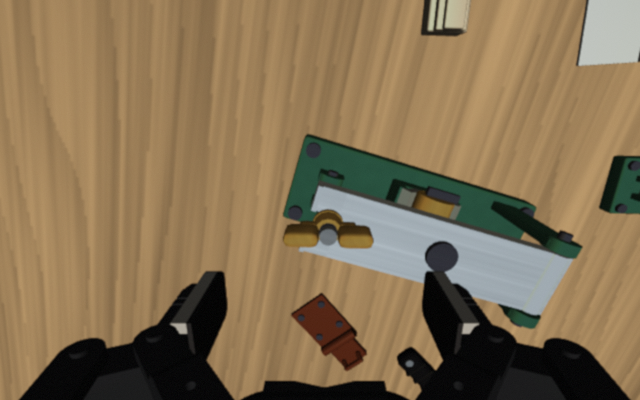

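Wings now level in the image, rod end at about (235,328), tips at columns 285 and 372. Descend and grip the tips.

>>> send_rows:
  plan: [1,2,1,12,0,1,4,2,24,0,1,4.5,2,36,0,1,4.5,2,47,0,1,4.5,2,47,0]
  grip_force: 40

```text
clock: 6.0
ee_pos: [0.4626, 0.0705, 0.1344]
tool_rot: [-3.137, -0.001, 1.774]
force: [-0.2, -0.3, -0.3]
finger_gap: 0.997
grasp_force: 0.0
```

>>> send_rows:
  plan: [0.2,0,0,0,0,0.2,0,0,0,0,0,0,0,0,0,0,0,0,0,0,0,0,0,0,0,0,0,0,0,0]

```text
clock: 6.6
ee_pos: [0.465, 0.0704, 0.1384]
tool_rot: [3.14, 0.001, 1.774]
force: [-1.2, -0.8, 5.6]
finger_gap: 0.572
grasp_force: 41.8
```

Run:
```python
from h import *
o=manip.get_obs(); print(o["ee_pos"],o["tool_rot"],o["q"][[0,5]],o["clock"],o["force"],o["ft_torque"],o["finger_gap"],o["grasp_force"])
```

```text
[0.46501875 0.07041518 0.13843685] [3.14003795e+00 5.88969978e-04 1.77367608e+00] [0.00772727 1.37564316] 6.6 [-1.1691113  -0.83518408  5.60992803] [-0.13379606  0.45746038 -0.03870212] 0.5716142708682073 41.825628876686096
```

>>> send_rows:
  plan: [0,0,0,-0.2,-0.14,0,0,0,-0.4,-0.28,0,0,0,-0.6,-0.42,0,0,0,-0.7,-0.56,0,0,0,-0.9,-0.7,0,0,0,-1.1,-0.84,0,0,0,-1.3,-0.98,0,0,0,-1.4,-1.1]

```text
clock: 7.4
ee_pos: [0.4651, 0.0704, 0.1398]
tool_rot: [3.141, 0.002, 2.879]
force: [-2.2, -0.5, 6.0]
finger_gap: 0.578
grasp_force: 41.8
```

```bash
cat > ob.py <<'E'
from h import *
o=manip.get_obs(); print(o["ee_pos"].round(4),o["tool_rot"].round(3),o["q"][[0,5]].round(3),o["clock"],"F",o["force"].round(1),"T",o["ft_torque"].round(3),round(o["finger_gap"],3),round(o["grasp_force"],1))
E
python3 ob.py
```

```text
[0.4651 0.0704 0.1398] [3.141e+00 2.000e-03 2.879e+00] [0.008 0.271] 7.4 F [-2.2 -0.5  6. ] T [-0.136  0.318 -0.092] 0.578 41.8
```

>>> send_rows:
  plan: [0,0,0,-0.2,-0.14,0,0,0,-0.4,-0.28,0,0,0,-0.5,-0.42,0,0,0,-0.5,-0.42]

```text
clock: 7.8
ee_pos: [0.4651, 0.0705, 0.1402]
tool_rot: [-3.141, 0.002, -2.987]
force: [-0.5, -1.7, 4.8]
finger_gap: 0.573
grasp_force: 41.9
```

```bash
python3 ob.py
```

```text
[0.4651 0.0705 0.1402] [-3.141e+00  2.000e-03 -2.987e+00] [ 0.008 -0.147] 7.8 F [-0.5 -1.7  4.8] T [-0.007  0.308  0.142] 0.573 41.9
```

>>> send_rows:
  plan: [0,1,0.2,0,0,0,2,0.5,0,0,0,2.9,0.7,0,0]

```text
clock: 8.1
ee_pos: [0.464, 0.0706, 0.1404]
tool_rot: [-3.14, 0.006, -2.99]
force: [6.8, -1.7, 2.8]
finger_gap: 0.569
grasp_force: 41.6
```

```bash
python3 ob.py
```

```text
[0.464  0.0706 0.1404] [-3.14   0.006 -2.99 ] [ 0.008 -0.144] 8.1 F [ 6.8 -1.7  2.8] T [-0.195 -1.151  0.088] 0.569 41.6
```

>>> send_rows:
  plan: [0,1,0.2,0,0,0,2,0.5,0,0,0,2,0.5,0,0,0,2,0.5,0,0]

```text
clock: 8.5
ee_pos: [0.4624, 0.0706, 0.1403]
tool_rot: [-3.14, 0.007, -2.99]
force: [5.9, -1.1, 2.6]
finger_gap: 0.572
grasp_force: 41.6
```

```bash
python3 ob.py
```

```text
[0.4624 0.0706 0.1403] [-3.14   0.007 -2.99 ] [ 0.009 -0.143] 8.5 F [ 5.9 -1.1  2.6] T [-0.282 -1.412  0.102] 0.572 41.6
```

>>> send_rows:
  plan: [0,1,0.2,0,0,0,2,0.5,0,0,0,3,0.7,0,0,0,3,0.7,0,0]

```text
clock: 8.9
ee_pos: [0.4606, 0.0707, 0.1404]
tool_rot: [-3.139, 0.01, -2.99]
force: [9.7, -1.5, 0.9]
finger_gap: 0.571
grasp_force: 41.5
```

```bash
python3 ob.py
```

```text
[0.4606 0.0707 0.1404] [-3.139  0.01  -2.99 ] [ 0.009 -0.143] 8.9 F [ 9.7 -1.5  0.9] T [-0.324 -2.169  0.075] 0.571 41.5
```

>>> send_rows:
  plan: [0,-3,-0.7,0,0,0,-6,-1.5,0,0,0,-8.5,-2,0,0,0,-7.9,-1.9,0,0,0,-7.9,-1.9,-0.2,-0.14,0,-7.9,-1.9,-0.4,-0.28,0,-7.9,-1.9,-0.6,-0.42,0,-7.9,-1.9,-0.7,-0.56]

```text
clock: 9.7
ee_pos: [0.4641, 0.0706, 0.1409]
tool_rot: [3.141, -0.0, -2.424]
force: [-1.4, -0.2, 7.3]
finger_gap: 0.574
grasp_force: 42.2
```

```bash
python3 ob.py
```

```text
[0.4641 0.0706 0.1409] [ 3.141 -0.    -2.424] [ 0.008 -0.71 ] 9.7 F [-1.4 -0.2  7.3] T [-0.089  0.192 -0.132] 0.574 42.2
```

>>> send_rows:
  plan: [0,1.6,1.7,-0.5,0,0,3.2,3.4,-1,0,0,4.8,5.1,-1,0,0,4.8,5.1,-1,0]

```text
clock: 10.1
ee_pos: [0.4609, 0.0705, 0.1411]
tool_rot: [-3.135, 0.005, -2.431]
force: [9.0, -2.0, -2.5]
finger_gap: 0.571
grasp_force: 42.2
```

```bash
python3 ob.py
```

```text
[0.4609 0.0705 0.1411] [-3.135  0.005 -2.431] [ 0.009 -0.702] 10.1 F [ 9.  -2.  -2.5] T [-0.633 -2.352  0.082] 0.571 42.2
```

>>> send_rows:
  plan: [0,-3,-3.2,0,0,0,-5.2,-5.5,0,0,0,-4.8,-5.1,0,0,0,-4.8,-5.1,-0.2,-0.14,0,-4.8,-5.1,-0.4,-0.28,0,-4.8,-5.1,-0.6,-0.42,0,-4.8,-5.1,-0.7,-0.56]

```text
clock: 10.8
ee_pos: [0.4639, 0.0706, 0.1417]
tool_rot: [3.14, -0.0, -1.865]
force: [0.9, -0.2, 4.7]
finger_gap: 0.572
grasp_force: 42.9
```

```bash
python3 ob.py
```

```text
[0.4639 0.0706 0.1417] [ 3.14  -0.    -1.865] [ 0.008 -1.269] 10.8 F [ 0.9 -0.2  4.7] T [-0.19  -0.182 -0.052] 0.572 42.9
```

>>> send_rows:
  plan: [0,0.5,2.3,0,0,0,1,4.6,0,0,0,1.4,6.9,0,0,0,1.4,6.9,0,0]

```text
clock: 11.2
ee_pos: [0.4614, 0.0707, 0.1419]
tool_rot: [-3.133, 0.001, -1.873]
force: [10.4, -1.4, -3.1]
finger_gap: 0.574
grasp_force: 42.3
```

```bash
python3 ob.py
```

```text
[0.4614 0.0707 0.1419] [-3.133e+00  1.000e-03 -1.873e+00] [ 0.009 -1.259] 11.2 F [10.4 -1.4 -3.1] T [-0.516 -2.805  0.029] 0.574 42.3
```

>>> send_rows:
  plan: [0,-0.9,-4,0,0,0,-1.5,-7.4,0,0,0,-1.4,-6.9,0,0,0,-1.4,-6.9,-0.2,-0.14,0,-1.4,-6.9,-0.4,-0.28,0,-1.4,-6.9,-0.6,-0.42,0,-1.4,-6.9,-0.7,-0.56]

```text
clock: 11.9
ee_pos: [0.4639, 0.0706, 0.1423]
tool_rot: [3.14, 0.001, -1.306]
force: [0.0, -0.9, 4.5]
finger_gap: 0.569
grasp_force: 43.2
```

```bash
python3 ob.py
```

```text
[0.4639 0.0706 0.1423] [ 3.140e+00  1.000e-03 -1.306e+00] [ 0.008 -1.828] 11.9 F [ 0.  -0.9  4.5] T [-0.182 -0.231 -0.07 ] 0.569 43.2
```

>>> send_rows:
  plan: [0,-0.8,2.2,0,0,0,-1.6,4.4,0,0,0,-2.4,6.6,0,0,0,-2.4,6.6,0,0]

```text
clock: 12.3
ee_pos: [0.4612, 0.071, 0.1426]
tool_rot: [-3.133, -0.002, -1.314]
force: [10.6, -1.7, -3.2]
finger_gap: 0.572
grasp_force: 42.5
```

```bash
python3 ob.py
```

```text
[0.4612 0.071  0.1426] [-3.133e+00 -2.000e-03 -1.314e+00] [ 0.009 -1.818] 12.3 F [10.6 -1.7 -3.2] T [-0.145 -2.834  0.077] 0.572 42.5
```

>>> send_rows:
  plan: [0,-0.5,1.4,0,0,0,-1,2.8,0,0,0,-1,2.8,0,0]

```text
clock: 12.6
ee_pos: [0.4603, 0.0711, 0.1427]
tool_rot: [-3.129, -0.003, -1.314]
force: [15.1, -0.5, -6.4]
finger_gap: 0.571
grasp_force: 42.8
```

```bash
python3 ob.py
```

```text
[0.4603 0.0711 0.1427] [-3.129e+00 -3.000e-03 -1.314e+00] [ 0.009 -1.818] 12.6 F [15.1 -0.5 -6.4] T [-0.238 -3.895  0.128] 0.571 42.8
```

>>> send_rows:
  plan: [0,1.8,-5,0,0,0,3.5,-9.9,0,0,0,3.4,-9.4,0,0,0,3.4,-9.4,-0.2,-0.14,0,3.4,-9.4,-0.4,-0.28,0,3.4,-9.4,-0.6,-0.42,0,3.4,-9.4,-0.7,-0.56]

```text
clock: 13.3
ee_pos: [0.4641, 0.0706, 0.143]
tool_rot: [3.141, 0.001, -0.747]
force: [2.2, -0.8, 3.7]
finger_gap: 0.573
grasp_force: 43.9
```

```bash
python3 ob.py
```

```text
[0.4641 0.0706 0.143 ] [ 3.141e+00  1.000e-03 -7.470e-01] [ 0.008 -2.387] 13.3 F [ 2.2 -0.8  3.7] T [-0.214 -0.34  -0.117] 0.573 43.9
```

>>> send_rows:
  plan: [0,-1.9,1.4,0,0,0,-3.7,2.8,0,0,0,-5.6,4.2,0,0,0,-5.6,4.2,0,0]

```text
clock: 13.7
ee_pos: [0.4606, 0.0713, 0.1432]
tool_rot: [-3.137, -0.005, -0.755]
force: [10.4, -1.0, -2.6]
finger_gap: 0.569
grasp_force: 43.3
```

```bash
python3 ob.py
```

```text
[0.4606 0.0713 0.1432] [-3.137 -0.005 -0.755] [ 0.009 -2.378] 13.7 F [10.4 -1.  -2.6] T [-0.11  -2.477  0.068] 0.569 43.3
```

>>> send_rows:
  plan: [0,3,-2.2,0,0,0,6,-4.5,0,0,0,5.6,-4.2,0,0,0,5.6,-4.2,-0.2,-0.14,0,5.6,-4.2,-0.4,-0.28,0,5.6,-4.2,-0.6,-0.42,0,5.6,-4.2,-0.7,-0.56]

```text
clock: 14.4
ee_pos: [0.4637, 0.0705, 0.1436]
tool_rot: [3.141, 0.002, -0.187]
force: [1.1, -1.0, 4.5]
finger_gap: 0.574
grasp_force: 43.9
```

```bash
python3 ob.py
```

```text
[0.4637 0.0705 0.1436] [ 3.141e+00  2.000e-03 -1.870e-01] [ 0.008 -2.947] 14.4 F [ 1.1 -1.   4.5] T [-0.207 -0.292 -0.071] 0.574 43.9
```

>>> send_rows:
  plan: [0,-2.3,0.2,0,0,0,-4.6,0.5,0,0,0,-7,0.7,0,0,0,-7,0.7,0,0]

```text
clock: 14.8
ee_pos: [0.46, 0.0709, 0.1438]
tool_rot: [-3.141, -0.006, -0.194]
force: [9.4, -1.2, -1.3]
finger_gap: 0.571
grasp_force: 43.4
```

```bash
python3 ob.py
```

```text
[0.46   0.0709 0.1438] [-3.141 -0.006 -0.194] [ 0.009 -2.938] 14.8 F [ 9.4 -1.2 -1.3] T [-0.299 -2.152  0.085] 0.571 43.4
```

>>> send_rows:
  plan: [0,4,-0.4,0,0,0,7.5,-0.7,0,0,0,7,-0.7,0,0,1,7,-0.7,0,0,1,7,-0.7,0,0,1,7,-0.7,0,0,1,7,-0.7,0,0.14,1,7,-0.7,0,0.28]

```text
clock: 15.6
ee_pos: [0.4637, 0.0707, 0.143]
tool_rot: [3.141, 0.002, -0.476]
force: [-0.5, -0.6, -0.1]
finger_gap: 1.0
grasp_force: 0.0
```

>>> send_rows:
  plan: [1,0,0,0,0.14,1,0,0,0,0.28,1,0,0,0,0.42,1,0,0,0,0.56,1,0,0,0,0.7,1,0,0,0,0.84,1,0,0,0,0.98,1,0,0,0,1.12]

```text
clock: 16.4
ee_pos: [0.4638, 0.0707, 0.143]
tool_rot: [3.14, 0.0, -1.596]
force: [0.7, -0.2, -0.0]
finger_gap: 0.995
grasp_force: 0.0
```

>>> send_rows:
  plan: [1,0,0,0,0.14,1,0,0,0,0.28,1,0,0,0,0.42,1,0,0,0,0.56,1,0,0,0,0.7,1,0,0,0,0.84,1,0,0,0,0.98,1,0,0,0,1.12]

```text
clock: 17.2
ee_pos: [0.4638, 0.0707, 0.1431]
tool_rot: [3.141, -0.002, -2.716]
force: [-0.1, 0.5, 0.3]
finger_gap: 1.0
grasp_force: 0.0
```

>>> send_rows:
  plan: [1,0,0,0,0.14,1,0,0,0,0.28,1,0,0,0,0.42,1,0,0,0,0.56,1,0,0,0,0.62,1,0,0,0,0.62]

```text
clock: 17.8
ee_pos: [0.4638, 0.0707, 0.1431]
tool_rot: [-3.142, -0.002, 2.954]
force: [-0.1, -0.3, -0.1]
finger_gap: 1.004
grasp_force: 0.0
```

```bash
python3 ob.py
python3 - <<'E'
from h import *
w=manip.capture("wrist"); save(w,"w3.png")
E
```

```text
[0.4638 0.0707 0.1431] [-3.142e+00 -2.000e-03  2.954e+00] [0.008 0.196] 17.8 F [-0.1 -0.3 -0.1] T [ 0.071 -0.031 -0.043] 1.004 0.0
```

View pics/w3.png

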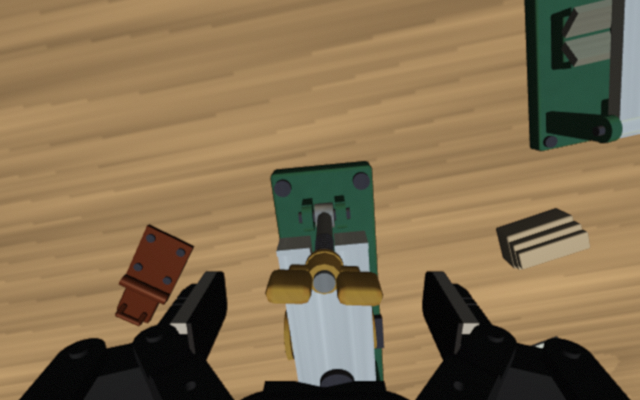

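The nut is upright at about (280,324), wings level in the image between columns 267 and 382. Zoom in on the gap under the nut.

```bash
python3 -c "
import cv2;a=cv2.imread('pics/w3.png')[195:315,250:400];cv2.imwrite('pics/w3c.png',cv2.resize(a,None,fx=5,fy=5,interpolation=cv2.INTER_CUBIC))"
```

View pics/w3c.png

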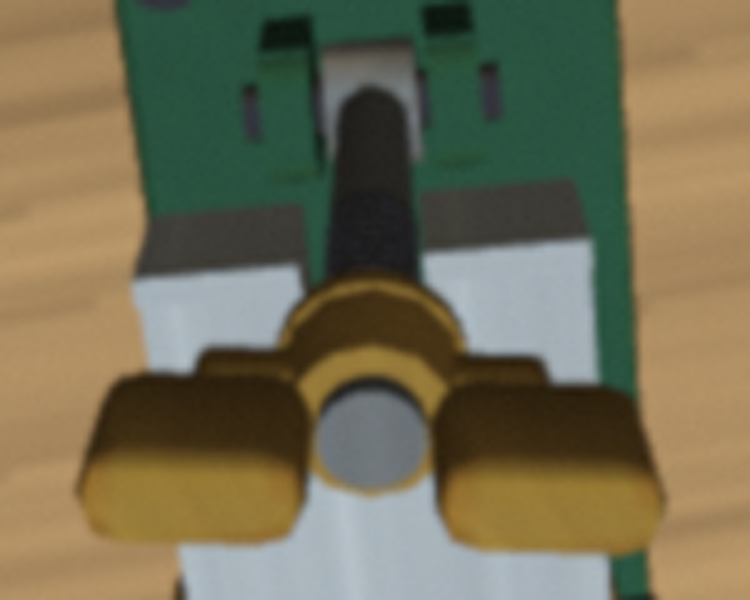

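Rod end stands roughly 2–3 mm above the hub, so a bit more loosening is needed. Regrip, turn 0.5, test.

>>> send_rows:
  plan: [0,0,0,0,0,0,0,0,0,0,0,0,0,0,0,0,0,0,0,0,0,0,0,-0.2,-0.14,0,0,0,-0.4,-0.28,0,0,0,-0.5,-0.4,0,0,0,-0.6,-0.5]

```text
clock: 18.65
ee_pos: [0.4645, 0.0705, 0.1445]
tool_rot: [-3.142, 0.0, -2.825]
force: [-0.6, 0.0, 2.6]
finger_gap: 0.571
grasp_force: 41.4
```

```bash
python3 ob.py
```

```text
[0.4645 0.0705 0.1445] [-3.142  0.    -2.825] [ 0.008 -0.309] 18.65 F [-0.6  0.   2.6] T [-0.058  0.192 -0.069] 0.571 41.4
```

>>> send_rows:
  plan: [0,2.1,0.9,0,0,0,4.3,1.8,0,0,0,6.4,2.8,0,0,0,6.4,2.8,0,0]

```text
clock: 19.05
ee_pos: [0.4606, 0.0707, 0.1447]
tool_rot: [-3.138, 0.007, -2.831]
force: [8.3, -0.2, -4.3]
finger_gap: 0.573
grasp_force: 42.5
```

```bash
python3 ob.py
```

```text
[0.4606 0.0707 0.1447] [-3.138  0.007 -2.831] [ 0.009 -0.301] 19.05 F [ 8.3 -0.2 -4.3] T [-0.548 -1.925  0.048] 0.573 42.5
```

>>> send_rows:
  plan: [0,1.4,0.6,0,0,0,2.7,1.2,0,0,0,2.7,1.2,0,0]

```text
clock: 19.35
ee_pos: [0.4597, 0.0707, 0.1448]
tool_rot: [-3.136, 0.011, -2.832]
force: [12.5, -1.8, -7.6]
finger_gap: 0.569
grasp_force: 42.8
```

```bash
python3 ob.py
```

```text
[0.4597 0.0707 0.1448] [-3.136  0.011 -2.832] [ 0.01 -0.3 ] 19.35 F [12.5 -1.8 -7.6] T [-0.604 -2.981  0.014] 0.569 42.8
```

>>> send_rows:
  plan: [0,-5,-2.2,0,0,0,-9.6,-4.2,0,0,0,-9.1,-4,0,0,0,-9.1,-4,-0.2,-0.12,0,-9.1,-4,-0.4,-0.25,0,-9.1,-4,-0.5,-0.35,0,-9.1,-4,-0.5,-0.35]

```text
clock: 20.05
ee_pos: [0.4645, 0.0707, 0.145]
tool_rot: [-3.142, 0.0, -2.48]
force: [1.9, 0.0, 0.4]
finger_gap: 0.569
grasp_force: 43.8
```

```bash
python3 ob.py
```

```text
[0.4645 0.0707 0.145 ] [-3.142  0.    -2.48 ] [ 0.008 -0.654] 20.05 F [1.9 0.  0.4] T [-0.065 -0.312  0.025] 0.569 43.8
```

>>> send_rows:
  plan: [0,1.9,1.8,0,0,0,3.8,3.6,0,0,0,5.8,5.5,0,0,0,5.8,5.5,0,0]

```text
clock: 20.45
ee_pos: [0.4603, 0.0706, 0.1452]
tool_rot: [-3.134, 0.006, -2.481]
force: [11.3, -0.8, -6.8]
finger_gap: 0.57
grasp_force: 43.2
```

```bash
python3 ob.py
```

```text
[0.4603 0.0706 0.1452] [-3.134  0.006 -2.481] [ 0.009 -0.651] 20.45 F [11.3 -0.8 -6.8] T [-0.692 -2.71   0.045] 0.57 43.2
```

>>> send_rows:
  plan: [0,-3.5,-3.3,0,0,0,-6.2,-5.9,0,0,0,-5.8,-5.5,0,0,0,-5.8,-5.5,-0.2,-0.13,0,-5.8,-5.5,-0.3,-0.25,0,-5.8,-5.5,-0.3,-0.25]

```text
clock: 21.05
ee_pos: [0.4643, 0.0707, 0.1453]
tool_rot: [3.141, 0.0, -2.23]
force: [2.0, -0.9, 2.1]
finger_gap: 0.572
grasp_force: 44.0
```

>>> send_rows:
  plan: [0,1.4,2.3,0,0,0,2.9,4.5,0,0,0,4.3,6.8,0,0,0,4.3,6.8,0,0]
  grip_force: 22

```text
clock: 21.45
ee_pos: [0.4599, 0.0707, 0.1456]
tool_rot: [-3.134, 0.004, -2.232]
force: [9.6, -0.9, -3.1]
finger_gap: 0.57
grasp_force: 43.4
```

```bash
python3 ob.py
```

```text
[0.4599 0.0707 0.1456] [-3.134  0.004 -2.232] [ 0.009 -0.9  ] 21.45 F [ 9.6 -0.9 -3.1] T [-0.637 -2.624  0.023] 0.57 43.4
```

>>> send_rows:
  plan: [0,-2.5,-4,0,0,0,-4.6,-7.2,0,0,0,-4.3,-6.8,0,0,1,-4.3,-6.8,0,0,1,-4.3,-6.8,0,0,1,-4.3,-6.8,0,0]

```text
clock: 22.05
ee_pos: [0.4633, 0.0706, 0.1442]
tool_rot: [3.139, -0.002, -2.229]
force: [-0.2, 0.1, 0.4]
finger_gap: 0.993
grasp_force: 0.0
```

```bash
python3 ob.py
python3 - <<'E'
from h import *
w=manip.capture("wrist"); save(w,"w4.png")
b=cv2.imread('pics/w4.png')[220:320,250:400]; a=cv2.imread('pics/w3.png')[220:320,250:400]
f=lambda i:cv2.resize(i,None,fx=5,fy=5,interpolation=cv2.INTER_CUBIC)[:, 60:440]
cv2.imwrite('pics/w4c.png',cv2.hconcat([f(a),f(b)]))
E
```

```text
[0.4633 0.0706 0.1442] [ 3.139e+00 -2.000e-03 -2.229e+00] [ 0.008 -0.904] 22.05 F [-0.2  0.1  0.4] T [ 0.031  0.009 -0.023] 0.993 0.0
```

View pics/w4c.png

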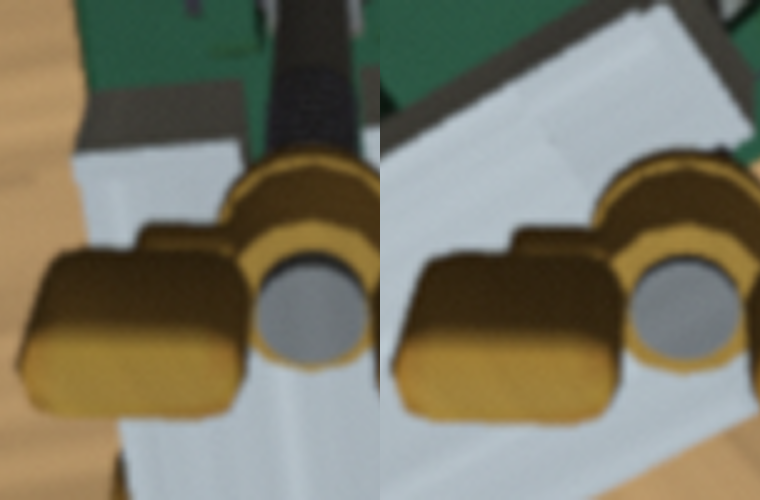

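Gap under the rod end is now about 1–1.5 mm, so the nut should be at or near release. Test the swing with a loose grip that leaves tilt free.

>>> send_rows:
  plan: [0.24,0,0,0,0,0.24,0,0,0,0,0.24,0,0,0,0,0.24,1.6,2.5,0,0,0.24,3.2,5,0,0,0.24,4.3,6.8,0,0,0.24,5.3,8.5,0,0,0.24,5.3,8.5,0,0]

```text
clock: 22.9
ee_pos: [0.4539, 0.0716, 0.1453]
tool_rot: [3.141, -0.0, -2.229]
force: [-0.5, -0.6, 0.1]
finger_gap: 0.618
grasp_force: 0.0
```

```bash
python3 ob.py
```

```text
[0.4539 0.0716 0.1453] [ 3.141 -0.    -2.229] [ 0.01  -0.902] 22.9 F [-0.5 -0.6  0.1] T [ 0.057  0.049 -0.08 ] 0.618 0.0
```

>>> send_rows:
  plan: [0.24,1.1,1.7,0,0,0.24,2.1,3.4,0,0,0.24,3.2,5.1,0,0,0.24,4.3,6.8,0,0]

```text
clock: 23.3
ee_pos: [0.4472, 0.0723, 0.1455]
tool_rot: [-3.14, 0.001, -2.229]
force: [4.2, -1.0, 0.5]
finger_gap: 0.621
grasp_force: 1.7
```

```bash
python3 ob.py
python3 - <<'E'
from h import *
w=manip.capture("wrist"); save(w,"w5.png")
E
```

```text
[0.4472 0.0723 0.1455] [-3.140e+00  1.000e-03 -2.229e+00] [ 0.012 -0.9  ] 23.3 F [ 4.2 -1.   0.5] T [-0.037 -0.883  0.037] 0.621 1.7
```

View pics/w5.png

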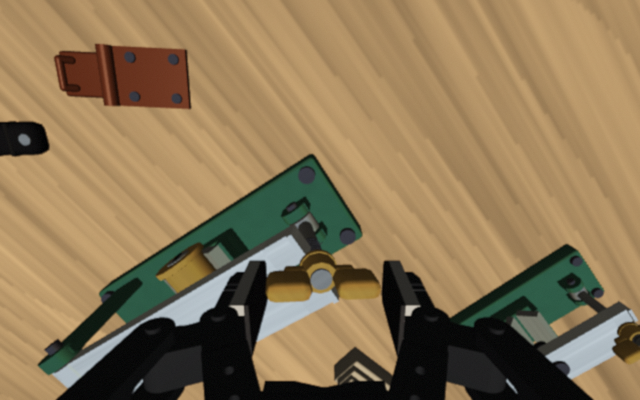

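The nut has followed the tool out about 16 mm past the lips with only 4 N, so the bolt swings free. Release, close the fingers behind it and push it further out.

>>> send_rows:
  plan: [1,-1.6,-2.5,0,0,1,-1.6,-2.5,0,0,1,-1.6,-2.5,-25,0,1,-1.6,-2.5,-50,0.14,1,-9,-14,-50,0.28,-1,-16,-26,-50,0.42,-1,-22,-36,-50,0.56,-1,-22,-36,-50,0.7]
  grip_force: 20

```text
clock: 24.15
ee_pos: [0.4887, 0.0675, 0.1944]
tool_rot: [3.141, -0.002, -2.936]
force: [0.0, 0.0, -0.2]
finger_gap: 0.513
grasp_force: 0.0
```

>>> send_rows:
  plan: [-1,0,0,0,0.14,-1,0,0,0,0.28,-1,0,0,0,0.31,-1,0,0,0,0.31,-1,0,0,0,0.31]

```text
clock: 24.65
ee_pos: [0.4881, 0.0677, 0.1949]
tool_rot: [-3.142, -0.001, 3.046]
force: [-0.6, -0.9, 0.3]
finger_gap: 0.001
grasp_force: 0.0
```

```bash
python3 ob.py
python3 - <<'E'
from h import *
o=manip.get_obs(); w=manip.capture("wrist"); save(w,"w6.png")
for q in ["bolt_end","wings","hub_top","leaf_nose"]:
    for x in manip.pinpoint(w,q)[:2]: print(q,np.round(x["position"],1),round(x["p"],2),atz(w,x["position"],.126,o).round(4))
E
```

```text
[0.4881 0.0677 0.1949] [-3.142e+00 -1.000e-03  3.046e+00] [0.002 0.097] 24.65 F [-0.6 -0.9  0.3] T [0.014 0.035 0.005] 0.001 0.0
bolt_end [170.  329.3] 0.6 [0.448  0.0744 0.126 ]
wings [168.8 327.4] 0.68 [0.4472 0.0734 0.126 ]
hub_top [170.4 325.3] 0.88 [0.448  0.0722 0.126 ]
hub_top [168.  327.5] 0.53 [0.4468 0.0735 0.126 ]
leaf_nose [185.9 324.8] 0.58 [0.4568 0.0711 0.126 ]
leaf_nose [165.5 325.5] 0.57 [0.4453 0.0725 0.126 ]
```

View pics/w6.png

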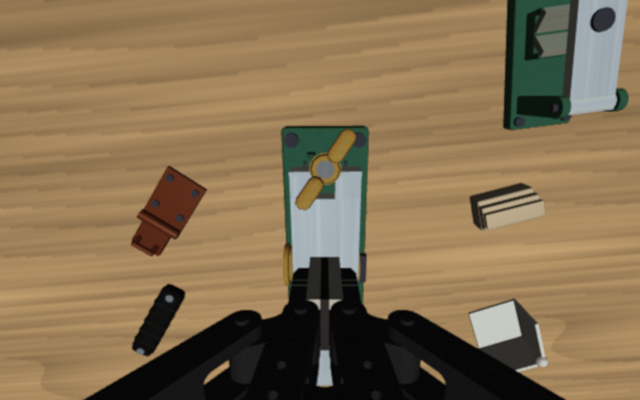

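>>> send_rows:
  plan: [-1,0,0,15,0,-1,0,0,30,0,-1,0,0,40,0,-1,0,0,45,0,-1,0,0,45,0]

```text
clock: 25.4
ee_pos: [0.4874, 0.0677, 0.1483]
tool_rot: [-3.141, -0.003, 3.044]
force: [-0.2, -0.5, 0.4]
finger_gap: 0.004
grasp_force: 0.0
```

>>> send_rows:
  plan: [-1,6,0,0,0,-1,12,0,0,0,-1,18,0,0,0,-1,24,0,0,0,-1,30,0,0,0,-1,36,0,0,0,-1,42,0,0,0,-1,42,0,0,0]

```text
clock: 26.2
ee_pos: [0.4455, 0.0719, 0.15]
tool_rot: [-3.142, -0.001, 3.044]
force: [0.1, -0.1, -0.1]
finger_gap: 0.001
grasp_force: 0.0
```

```bash
python3 ob.py
python3 - <<'E'
from h import *
o=manip.get_obs(); w=manip.capture("wrist"); save(w,"w7.png")
for q in ["bolt_end","wings","hub_top","leaf_nose"]:
    for x in manip.pinpoint(w,q)[:2]: print(q,np.round(x["position"],1),round(x["p"],2),atz(w,x["position"],.11,o).round(4))
E
```

```text
[0.4455 0.0719 0.15  ] [-3.142e+00 -1.000e-03  3.044e+00] [0.011 0.109] 26.2 F [ 0.1 -0.1 -0.1] T [ 0.033 -0.029 -0.014] 0.001 0.0
bolt_end [218.1 324.5] 0.6 [0.4227 0.0743 0.11  ]
wings [215.7 324.6] 0.78 [0.4214 0.0745 0.11  ]
hub_top [219.5 319.6] 0.98 [0.4232 0.0719 0.11  ]
```

>>> send_rows:
  plan: [-1,6,0,0,0,-1,12,0,0,0,-1,18,0,6,0,-1,24,0,12,0,-1,30,0,18,0,-1,36,0,24,0,-1,36,0,24,0]

```text
clock: 27.15
ee_pos: [0.4089, 0.0754, 0.1245]
tool_rot: [-3.141, -0.003, 3.044]
force: [-0.7, -0.7, 0.1]
finger_gap: 0.004
grasp_force: 0.0
```

```bash
python3 ob.py
python3 - <<'E'
from h import *
o=manip.get_obs(); w=manip.capture("wrist"); save(w,"w8.png")
for q in ["bolt_end","wings","hub_top","wingnut"]:
    for x in manip.pinpoint(w,q)[:2]: print(q,np.round(x["position"],1),round(x["p"],2),atz(w,x["position"],.09,o).round(4))
E
```

```text
[0.4089 0.0754 0.1245] [-3.141e+00 -3.000e-03  3.044e+00] [0.021 0.118] 27.15 F [-0.7 -0.7  0.1] T [ 0.013 -0.008 -0.019] 0.004 0.0
bolt_end [224.1 326.4] 0.55 [0.3871 0.0786 0.09  ]
bolt_end [319.  524.1] 0.41 [0.4499 0.1763 0.09  ]
hub_top [239.  321.3] 0.66 [0.3945 0.0754 0.09  ]
hub_top [227.9 324.5] 0.65 [0.3889 0.0775 0.09  ]
wingnut [239.6 324.8] 0.97 [0.3949 0.0771 0.09  ]
```

>>> send_rows:
  plan: [-1,5,0,7,0,-1,10,0,14,0,-1,10,0,14,0,-1,2,0,14,0,-1,-4,0,-10,0,1,-4,0,-40,0,1,-4,0,-70,0,1,-4,0,-90,0]

```text
clock: 28.2
ee_pos: [0.4163, 0.0747, 0.2185]
tool_rot: [3.142, 0.003, 3.044]
force: [-0.8, -0.2, 0.7]
finger_gap: 0.509
grasp_force: 0.0
```

```bash
python3 ob.py
python3 - <<'E'
from h import *
o=manip.get_obs(); w=manip.capture("wrist"); save(w,"w9.png")
for q,z in [("bolt_end",.07),("hub_top",.07),("wingnut",.07),("leaf_nose",.103),("leaf",.1)]:
    for x in manip.pinpoint(w,q)[:2]: print(q,np.round(x["position"],1),round(x["p"],2),atz(w,x["position"],z,o).round(4))
E
```

```text
[0.4163 0.0747 0.2185] [3.142e+00 3.000e-03 3.044e+00] [0.019 0.117] 28.2 F [-0.8 -0.2  0.7] T [-0.03   0.007  0.013] 0.509 0.0
bolt_end [ 55.4 573.5] 0.58 [0.3282 0.2618 0.07  ]
hub_top [ 51.5 565.2] 0.95 [0.325  0.2556 0.07  ]
hub_top [157.7 320.7] 0.56 [0.3836 0.0752 0.07  ]
wingnut [ 57.7 558. ] 0.85 [0.3287 0.251  0.07  ]
wingnut [166.9 323.8] 0.56 [0.3911 0.0769 0.07  ]
leaf_nose [270.9 325.1] 0.96 [0.4645 0.0707 0.103 ]
leaf_nose [ 57.3 556.4] 0.94 [0.3292 0.229  0.103 ]
leaf [193.4 544.9] 0.91 [0.4194 0.2331 0.1   ]
```

View pics/w9.png

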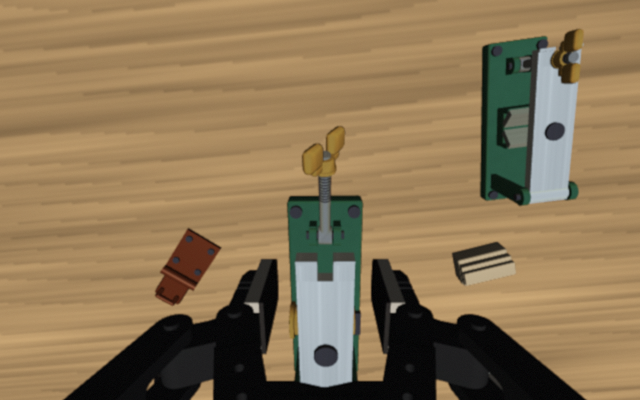

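Bolt lies swung out well beyond the nose (nut at about (155,325)); slot empty, leaf nose at (270,325). Now straddle the leaf nose and grip its sides lightly.

>>> send_rows:
  plan: [1,-14,0,0,0,1,-28,0,15,0,1,-42,0,30,0,1,-54,0,50,0,1,-54,0,70,0,1,-54,0,90,0,1,-54,0,105,0,1,-54,0,105,0]
  grip_force: 20

```text
clock: 29.3
ee_pos: [0.4652, 0.0695, 0.1066]
tool_rot: [-3.141, -0.009, 3.044]
force: [-0.7, 0.3, -0.2]
finger_gap: 1.002
grasp_force: 0.0
```

```bash
python3 ob.py
```

```text
[0.4652 0.0695 0.1066] [-3.141 -0.009  3.044] [0.006 0.104] 29.3 F [-0.7  0.3 -0.2] T [-0.043  0.008  0.013] 1.002 0.0
```

>>> send_rows:
  plan: [-0.15,0,0,0,0,-0.15,0,0,0,0,-0.15,0,0,0,0,-0.15,0,0,0,0,-0.15,0,0,0,0]

```text
clock: 29.8
ee_pos: [0.4693, 0.0699, 0.1123]
tool_rot: [3.141, 0.002, 3.044]
force: [0.6, 1.9, 2.3]
finger_gap: 0.512
grasp_force: 26.8
```

```bash
python3 ob.py
```

```text
[0.4693 0.0699 0.1123] [3.141e+00 2.000e-03 3.044e+00] [0.006 0.104] 29.8 F [0.6 1.9 2.3] T [0.225 0.09  0.026] 0.512 26.8
```

>>> send_rows:
  plan: [-0.15,-0.4,0,-5.8,0,-0.15,-1.5,0,-15.9,0,-0.15,-4.4,0,-30.2,0,-0.15,-8.7,0,-44.1,0,-0.15,-14.4,0,-57.5,0,-0.15,-21.4,0,-70.3,0,-0.15,-29.6,0,-82.3,0,-0.15,-38.9,0,-93.4,0]

```text
clock: 30.6
ee_pos: [0.5058, 0.0665, 0.2041]
tool_rot: [3.14, -0.005, 3.045]
force: [-0.0, 2.6, -3.9]
finger_gap: 0.509
grasp_force: 27.9
```

```bash
python3 ob.py
```

```text
[0.5058 0.0665 0.2041] [ 3.14  -0.005  3.045] [-0.002  0.095] 30.6 F [-0.   2.6 -3.9] T [0.662 0.236 0.103] 0.509 27.9
```

Low forces, leaf following. Continue the arc.

>>> send_rows:
  plan: [-0.15,-10.5,0,-10.1,0,-0.15,-21.9,0,-19.1,0,-0.15,-34.1,0,-27,0,-0.15,-47.1,0,-33.6,0,-0.15,-60.6,0,-38.9,0,-0.15,-74.6,0,-42.8,0,-0.15,-89,0,-45.2,0,-0.15,-103.5,0,-46.3,0]

```text
clock: 31.4
ee_pos: [0.6092, 0.057, 0.2524]
tool_rot: [3.139, -0.003, 3.045]
force: [-2.7, 3.5, 2.7]
finger_gap: 0.511
grasp_force: 32.1
```

```bash
python3 ob.py
python3 - <<'E'
from h import *
c=manip.capture("scene"); save(c,"s2.png")
for q in ["leaf","leaf_nose","cylinder_mid"]:
    print(q,[(np.round(x["position"],1),round(x["p"],2)) for x in manip.pinpoint(c,q)[:4]])
print(proj(c,(.614,.0562,.248)),proj(c,(.54,.0633,.062)))
E
```

```text
[0.6092 0.057  0.2524] [ 3.139e+00 -3.000e-03  3.045e+00] [-0.017  0.079] 31.4 F [-2.7  3.5  2.7] T [ 0.754  0.836 -0.061] 0.511 32.1
leaf [(array([248.6, 448.8]), 0.96), (array([297.2, 224.4]), 0.72), (array([204.4, 312.4]), 0.71)]
leaf_nose [(array([264.6, 274.9]), 0.95), (array([143.8, 318.2]), 0.73), (array([207.4, 374. ]), 0.72), (array([181. , 407.2]), 0.32)]
cylinder_mid [(array([205.2, 341.8]), 0.96)]
(np.float64(143.70627038425752), np.float64(309.2044108558252)) (np.float64(206.7168036686341), np.float64(343.2316352708166))
```

>>> send_rows:
  plan: [-0.15,-8.7,0,0.1,0,-0.15,-17.4,0,0.7,0,-0.15,-26.1,0,1.8,0,-0.15,-33.2,0,3.2,0,-0.15,-37,0,4,0,-0.15,-40,0,4.8,0,-0.15,-42,0,5.3,0,-0.15,-42,0,5.3,0]

```text
clock: 32.4
ee_pos: [0.6522, 0.053, 0.2477]
tool_rot: [3.139, 0.002, 3.045]
force: [-0.0, 5.8, 5.5]
finger_gap: 0.506
grasp_force: 34.7
```

```bash
python3 ob.py
```

```text
[0.6522 0.053  0.2477] [3.139e+00 2.000e-03 3.045e+00] [-0.022  0.074] 32.4 F [-0.   5.8  5.5] T [ 0.95   0.292 -0.031] 0.506 34.7
```

>>> send_rows:
  plan: [-0.15,-1.5,0,0.5,0,-0.15,-3,0,1,0,-0.15,-4,0,1.3,0,-0.15,-4,0,1.3,0]

```text
clock: 32.8
ee_pos: [0.6563, 0.0526, 0.2466]
tool_rot: [3.139, 0.003, 3.045]
force: [1.4, 5.6, 6.2]
finger_gap: 0.511
grasp_force: 34.8
```

```bash
python3 ob.py
```

```text
[0.6563 0.0526 0.2466] [3.139e+00 3.000e-03 3.045e+00] [-0.023  0.074] 32.8 F [1.4 5.6 6.2] T [0.967 0.263 0.073] 0.511 34.8
```

>>> send_rows:
  plan: [-0.15,-1.5,0,0.5,0,-0.15,-3,0,1,0,-0.15,-4,0,1.3,0,-0.15,-4,0,1.3,0]

```text
clock: 33.2
ee_pos: [0.6603, 0.0523, 0.2454]
tool_rot: [3.139, 0.003, 3.045]
force: [0.1, 6.2, 6.3]
finger_gap: 0.512
grasp_force: 35.0
```

```bash
python3 ob.py
```

```text
[0.6603 0.0523 0.2454] [3.139e+00 3.000e-03 3.045e+00] [-0.023  0.074] 33.2 F [0.1 6.2 6.3] T [ 1.019  0.236 -0.026] 0.512 35.0
```

>>> send_rows:
  plan: [-0.15,-1.5,0,0.5,0,-0.15,-3,0,1,0,-0.15,-4,0,1.4,0,-0.15,-4,0,1.4,0]

```text
clock: 33.6
ee_pos: [0.6616, 0.0522, 0.2449]
tool_rot: [3.139, -0.002, 3.045]
force: [-6.7, 5.4, 10.6]
finger_gap: 0.512
grasp_force: 35.4
```

```bash
python3 ob.py
python3 - <<'E'
from h import *
c=manip.capture("scene"); t=manip.capture("top")
for q in ["leaf","leaf_nose"]:
  for k,im in(("s",c),("t",t)):
    print(k,q,[(np.round(x["position"],1),round(x["p"],2)) for x in manip.pinpoint(im,q)[:5]])
print(proj(c,(.657,.0522,.242)),proj(t,(.657,.0522,.242)))
E
```

```text
[0.6616 0.0522 0.2449] [ 3.139e+00 -2.000e-03  3.045e+00] [-0.023  0.073] 33.6 F [-6.7  5.4 10.6] T [ 1.062  1.598 -0.027] 0.512 35.4
s leaf [(array([248.8, 450.2]), 0.85), (array([294. , 225.2]), 0.58)]
t leaf [(array([274.4, 230.5]), 0.58)]
s leaf_nose [(array([229. , 484.7]), 0.64), (array([153.1, 288.3]), 0.63), (array([266.5, 275.9]), 0.57)]
t leaf_nose [(array([321.4, 231.4]), 0.89)]
(np.float64(153.04964539230258), np.float64(285.8285669151632)) (np.float64(153.73975813968582), np.float64(323.1330307569669))
```

Stop reached. Ease off, open, and withdraw.

>>> send_rows:
  plan: [-0.15,2,0,-0.6,0,0.3,2,0,-0.6,0,1,2,0,-0.6,0,1,2,0,-0.6,0,1,2,0,-0.6,0,1,2,0,-15,0,1,2,0,-30,0,1,2,0,-48,0]

```text
clock: 34.7
ee_pos: [0.6617, 0.0502, 0.2887]
tool_rot: [-3.141, -0.002, 3.043]
force: [0.0, -0.0, -0.1]
finger_gap: 1.0
grasp_force: 0.0
```

```bash
python3 ob.py
```

```text
[0.6617 0.0502 0.2887] [-3.141e+00 -2.000e-03  3.043e+00] [-0.025  0.073] 34.7 F [ 0.  -0.  -0.1] T [-0.006  0.03  -0.023] 1.0 0.0
```

>>> send_rows:
  plan: [1,0,0,-10,0,1,30,0,-15,0,1,70,0,-15,0,1,110,0,-15,0,1,150,0,-15,0,1,190,0,-15,0,1,220,0,-15,0,1,220,0,-15,0]

```text
clock: 35.5
ee_pos: [0.4399, 0.0723, 0.3051]
tool_rot: [-3.141, -0.001, 3.044]
force: [0.2, 0.1, -0.3]
finger_gap: 1.004
grasp_force: 0.0
```

```bash
python3 ob.py
python3 - <<'E'
from h import *
c=manip.capture("scene"); save(c,"s3.png"); t=manip.capture("top")
for k,im in(("s",c),("t",t)):
  for q in ["leaf_nose","cylinder_mid","bolt_end","hub_top","clasp","guard","grip","feeler"]:
    print(k,q,[(np.round(x["position"],1).tolist(),round(x["p"],2)) for x in manip.pinpoint(im,q)[:4]])
E
```

```text
[0.4399 0.0723 0.3051] [-3.141e+00 -1.000e-03  3.044e+00] [0.012 0.11 ] 35.5 F [ 0.2  0.1 -0.3] T [ 0.007  0.004 -0.04 ] 1.004 0.0
s leaf_nose [([229.7, 485.6], 0.81), ([266.8, 274.7], 0.64), ([155.1, 288.4], 0.61), ([317.3, 334.6], 0.33)]
s cylinder_mid [([208.6, 343.0], 0.94)]
s bolt_end [([179.9, 412.1], 0.86), ([257.1, 269.1], 0.68), ([223.6, 490.2], 0.68), ([179.7, 409.9], 0.48)]
s hub_top [([182.3, 412.2], 0.6), ([260.2, 274.0], 0.5), ([224.3, 491.3], 0.5)]
s clasp [([180.5, 326.1], 0.63)]
s guard [([314.8, 335.3], 0.68)]
s grip [([189.0, 272.0], 0.84)]
s feeler []
t leaf_nose [([155.4, 321.5], 0.72), ([145.2, 294.1], 0.56)]
t cylinder_mid [([223.8, 321.4], 0.59)]
t bolt_end [([140.8, 290.7], 0.56)]
t hub_top [([139.2, 293.6], 0.55)]
t clasp [([247.8, 379.3], 0.95)]
t guard [([178.0, 248.0], 0.65)]
t grip [([197.7, 394.0], 0.55)]
t feeler [([235.7, 250.5], 0.4)]
```

```bash
python3 -c "
from rig import manip
print(manip.hand_in())"
```

```text
the job is handed in; nothing more can be done
None
```

I loosened the nut about 5.4 rad and left it threaded, with the rod's end roughly 1–1.5 mm above the hub by picture. The eyebolt is swung well clear of the nose, the leaf lies back at its stop, and the cylinder and the bystanders the cameras could check had not moved. Handed in at 36 s; the result of the judging was not shown.

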